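Post a failed power pack into the lever-operated quarantine box

ROBOT

A 6-joint arm with a two-finger parallel gripper is mounted at the origin on a cart in front of the work surface, level with it; the furniture and walls round the work are solid. World frame = base frame: x ahead of the robot, y to its left, z up, the work surface at z = 0. Lengths are in m, angles in rad, forces in N, time in s.
With the tool pointing down it reaches from about 0.375 to 0.9 m from the base axis. Payload 3.1 kg.
Tool frame: the origin (TCP) lies midway between the tips of the shut fingers; the grasp point (between the pads) lies 19 mm behind it; z points along the fingers, y is the line along which they close (so a half turn about z gives the same grasp; the last joint's range is limited). The gripper opens to 85 mm and grips with 20 to 120 N. Pads are 22 mm wide; open, the fingers measure 114 mm over their backs; the gripper's body (76 mm by 85 mm) begins 54 mm behind the grasp point. The pads swing forward as they close: fully open they stand 13 mm farther back than shut.
Start: joints at [-1.456, 0.527, 1.433, -0, 1.181, -0.178], TCP at [0.18, -0.598, 0.231] pointing down, gripper open.
Joint ranges: [-3.08, 3.08], [-0.75, 2.2], [0.22, 2.44], [-1.43, 4.57], [0, 2.65], [-2.85, 2.85]. Speed limits (rad/s): [2.79, 2.79, 3.14, 3.14, 3.14, 3.14].

INTERFACE

Orientations are given as a unit quaternion [x, y, z, w].
In Python, from station import manip gives the robot as it stands.
- The arm moves only by the tool drive_tool, never from a script. Its argument "motion" is a list that holds one entry, the list of rows, each a list of 5 numbers: the finger opening in mm, from 0 to 85.4, then the shift along the tool's x, y, z in units of 30 mm (1.0 is 30 mm), then the turn about the tool's z in units of 8 degrees (1.0 is 8 degrees). In form: [[[fingers, x, y, z, yaw], ...]]. A call has 1 to 10 rows; each row is the pose to reach, as a shift and turn from the pose commanded when the call began, along the tool's axes at that moment; what a row does not reach only later rows make up. A row lasts 1/10 s, in which the tool goes at most 50 mm and 8.59 degrees, less where a joint would pass 70% of its speed; a pose out of reach is approached as far as the arm can. A call with a gripper value outside its range is refused whole. The fingers move at their own pace and stop on an object; "squeeze" is the grip in N (left out, the last holds). Time passes only in rows, so rows that repeat a pose let the fingers close. It gives the time, the measured TCP pose, the force, the opening and the grip force at its end, in the units of the state.
- manip.sense(): the state, without advancing time (a new reading comes with each control period).
- manip.snapshot(name): name is "side" or "top" or "wrist"; returns the picture (420x560x3 uint8, red, green, blue); there is no depth.
- manip.camera_model(name): a dict with "fov_y" (degrees; the focal length in pixels is half the picture's height over the tangent of half this angle, whatever the lens; pixels are square), "cx", "cy" (the principal point, pixels), "k1" (the pictures are not rectified: a ray, as slopes to the right and down, at radius r is drawn at 1 + k1 r^2 times it, then the intrinsics apply), "origin" and "orientation" of the camera in the world. Camera axes: x right, y up, looking along -z (the intrinsics and any distortion apply to the point x, -y, -z); pixel columns grow to the right and rows downward; lengths in m; the calibration is good to about 2 mm. A picture is of the moment at which its call begins: read the wrist's pose just before it. camera_model takes no time and is no camera call; for the wrist camera it gives the pose at the moment of the call.
- manip.sign_off(): hands the job in; it is judged then, once.
The state is a dict: "t": time; "q": joint angles; "qd": joint speeds; "tau": joint torques, N m; "tcp_pos": TCP position; "tool_rot": TCP orientation; "force": force on the tool from outside, world axes, zero at the start; "ft_torque": the same for the moment, N m; "finger_gap": opening from 0.0 (shut) to 1.0 (fully open); "gripper_force": force on a finger pad.
Only numpy, scipy, OpenCV 4.12 (cv2) and the standard library are available. Lean on these libraries where they do the work, as an engineer would, in place of code of your own. Each camera call takes 0.05 s, during which the arm holds its last target. There are 200 camera calls.

TASK

The black power pack on the feed tray has failed and belongs in the quarantine box, without being picked up. Press the lever's red pad down until the hook catches it and the heavy yellow flap stays open by itself, push the pack along the tray with the fingertips until it slides down into the box, then press the green tab so that the hook lets go and the flap falls fully shut. Do not lift the pack, do not touch the flap, and leave the other things on the bench where they are.

Things in the scene. Friction and masses are not known exactly. Their poses are not given: they have to be found in the camera images.
- box: Grey steel quarantine box with feed tray, bolted to the bench, 460 x 124 mm, 260 mm high. Origin on the bench under the middle of the tray's inner edge. x: level, along the tray into the box (feed direction, world -y turned by up to 0.5 rad towards -x); y: level, away from the robot (the lever is on the -y side); z up. Inside: floor 6 mm high from x = 140 to 282 mm, 118 mm wide.
- sill (a point): Middle of the tray's inner edge, on its upper face, 160 mm above the bench. The level steel tray reaches 130 mm from here along box -x; it is 118 mm wide inside, its side walls are 18 mm high, both ends are open. Box +x of here a slippery white ramp (35 degrees down, friction 0.2) leads into the box: the pack slides in by itself once its middle is past this edge.
- power_pack: The failed power pack: a black power brick, 105 x 51 x 30 mm, 0.2 to 0.4 kg, lying across the feed tray, friction about 0.6. Origin at the middle of its underside; its own x runs along its length (across the tray), y across its width (along the tray), z up.
- lever (a joint): Angle of the lever, rad: 0 at rest, red pad up; grows as the pad goes down. The short end lifts a roller on the flap's arm. From about 0.69 a spring hook snaps over the lever's pin and keeps it there; go to 0.71 to 0.75 to be sure; end stop 0.78. Pressing at the pad takes about 4 N at first and 8 N at the bottom.
- pivot (a point): The lever's pivot, fixed to the box's side; its axis is level, along the box's y, 165 mm above the bench. The pad moves in an upright plane about it.
- pad (a point): Centre of the upper face of the lever's red pad, 48 mm along the lever, 28 mm wide. It moves with the lever on a circle of 280 mm radius about pivot, from 127 mm above the pivot's height to about 60 mm below it; the pad tilts with the lever.
- flap (a joint): Angle of the heavy yellow steel flap, rad: 0 shut, about 0.7 with the lever caught. 2.2 kg, damped, 114 mm wide, 190 mm long, on a shaft at box x = 230, z = 240 mm; its lower edge lies at x = 110, z = 90 mm when shut and at about x = 40, z = 200 mm when caught open. Let go, it falls shut by its own weight within about 1 s and raises the lever.
- hook (a joint): Angle of the black hold-down hook, rad: 0 home (catching), kept there by a spring; grows as the green tab is pressed. It yields by itself as the lever's pin passes. A caught lever is let go at about 0.15; end stop 0.40.
- tab (a point): Centre of the upper face of the hook's green release tab, 32 mm along box x, 26 mm wide, 66 mm above the bench when home. It moves about a level axis (along the box's y) 60 mm further along box +x and 21 mm lower, so 12 mm down is about 0.2 rad. Pressing takes 3 to 6 N. As the hook lets go the lever swings up, 83 mm from here along box +y: keep the gripper clear of it.
- driver: Blue-handled screwdriver, 190 mm. Origin at the middle of its underside. A bystander: leave it alone.
- cutters: Side cutters with red handles, 150 mm. Origin at the middle of its underside. A bystander: leave it alone.
- label_roll: White label roll, 60 mm across, 42 mm high. Origin at the middle of its underside. A bystander: leave it alone.
- good_brick: Second black power brick, 120 x 59 x 32 mm, a bystander lying on the bench, not on the tray. Origin at the middle of its underside. A bystander: leave it alone.
- screw_dish: Round steel dish of screws, 98 mm. Origin at the middle of its underside. A bystander: leave it alone.
- meter: Orange and black multimeter, 145 x 72 x 41 mm. Origin at the middle of its underside. A bystander: leave it alone.
- mouse: Cream computer mouse, 111 x 60 x 37 mm. Origin at the middle of its underside. A bystander: leave it alone.

How it is judged:
On the way, in this order (a step that is already met when the one before it is completed fails the run):
1. the lever is caught by the hook and the flap stays open with the fingers off (value of joint lever above 0.64 rad and value of joint flap above 0.6 rad and value of joint hook below 0.1 rad and contact force between the fingers and anything else below 0.5 N), for 0.3 s.
2. the pack has slid into the box while the flap is open (x of power_pack in the frame of box between 0.12 and 0.28 m and z of power_pack in the frame of box below 0.11 m and value of joint flap above 0.6 rad), for 0.2 s.
3. the hook has let go and the flap has fallen shut (value of joint flap below 0.04 rad and value of joint lever below 0.06 rad), for 0.2 s.
At the end, for the whole second after the job is handed in: The pack lies at rest inside the box (its origin 120 to 280 mm past the tray's inner edge and less than 110 mm above the bench), the flap is shut (below 0.04 rad), the lever is up (below 0.06 rad) and the hook is home (below 0.06 rad) (all of step 3 and x of power_pack in the frame of box between 0.12 and 0.28 m and z of power_pack in the frame of box below 0.11 m and linear speed of power_pack below 0.03 m/s and value of joint hook below 0.06 rad); the robot touches nothing.
It fails at once if the pack is lifted more than 40 mm off the tray (z of power_pack in the frame of box above 0.2 m).
It fails at once if the robot touches the flap itself with more than 1 N (contact force between any of the fingers, the arm and flap_c1 above 1 N).
It fails at once if a bystander is moved by more than 25 mm (distance of any of driver, cutters, label_roll, good_brick, screw_dish, meter, mouse from where it was at the start of the episode above 0.025 m).
It also fails if it takes over 67 s, if anything falls off the work surface, if the arm or the gripper's body presses on something with over 40 N, if the wrist force passes 120 N, or if a joint passes its speed limit or range.

## Working session

There is one attempt and no reset: what is moved stays moved. The work goes in short steps, Python scripts to look and compute and a tool call to move; the robot and the scene stay as the last step left them, time stands still between calls to the robot, and variables do not carry over. Pictures are saved under pics/ and viewed, at most 10 in all, crops included, and the job is handed in when it is done.

Besides the shell and the picture viewer there is one more tool, called after ">>>" as a command line: name --argument value ..., lists and objects as JSON in quotes. drive_tool: Moves the arm, as the interface text tells. Its arguments: {"type":"object","properties":{"motion":{"type":"array","items":{"type":"array","items":{"type":"array","items":{"type":"number"}}}},"squeeze":{"type":"number"}},"required":["motion"]}

```bash
mkdir -p pics
cat > h.py <<'E'
import numpy as np, cv2
from station import manip
from scipy.spatial.transform import Rotation as R
def ray(c,u,v):
    f=210/np.tan(np.radians(c['fov_y'])/2)
    K=np.array([[f,0,c['cx']],[0,f,c['cy']],[0,0,1]])
    p=cv2.undistortPoints(np.array([[[u,v]]],float),K,np.array([c['k1'],0,0,0,0.]))[0,0]
    d=R.from_quat(c['orientation']).apply([p[0],-p[1],-1]); return np.array(c['origin']),d
def onz(c,u,v,z):
    o,d=ray(c,u,v); return o+d*(z-o[2])/d[2]
def proj(c,P):
    f=210/np.tan(np.radians(c['fov_y'])/2)
    q=R.from_quat(c['orientation']).inv().apply(np.array(P)-c['origin'])
    x,y=q[0]/-q[2],-q[1]/-q[2]; s=1+c['k1']*(x*x+y*y)
    return c['cx']+f*x*s, c['cy']+f*y*s
def tri(c1,p1,c2,p2):
    o1,d1=ray(c1,*p1);o2,d2=ray(c2,*p2);d1/=np.linalg.norm(d1);d2/=np.linalg.norm(d2)
    s=np.linalg.lstsq(np.c_[d1,-d2],o2-o1,rcond=None)[0]
    a,b=o1+s[0]*d1,o2+s[1]*d2; return (a+b)/2,np.linalg.norm(a-b)
E
python3 - <<'E'
from h import *
for n in ('top','side'):
    im=manip.snapshot(n); cv2.imwrite(f'pics/{n}0.png',im[:,:,::-1]); print(n,manip.camera_model(n))
s=manip.sense();print(s)
E
```

```text
top {'fov_y': 46.87434900323919, 'cx': 271.1540454121941, 'cy': 211.1625002193389, 'k1': 0.05609984140585721, 'origin': array([ 0.3200679 , -0.06211311,  1.7080667 ]), 'orientation': array([ 0.03690974, -0.04995249, -0.6990492 ,  0.71237114])}
side {'fov_y': 49.70540593271039, 'cx': 286.90834563438364, 'cy': 215.51042172995116, 'k1': -0.08951020239232926, 'origin': array([ 0.23488166, -0.95279775,  1.31877554]), 'orientation': array([ 0.321639  , -0.05498919, -0.14453374,  0.9341491 ])}
{'t': 0.1, 'q': array([-1.45650631e+00,  5.28380547e-01,  1.43379943e+00,  1.16038121e-05,
        1.18137805e+00, -1.78477273e-01]), 'qd': array([ 2.90210133e-04, -2.26924621e-03, -4.29805311e-03,  3.00569696e-04,
        6.86324258e-04,  9.09435760e-05]), 'tau': array([ 3.32737573e-04, -4.43302774e+01, -1.78585893e+01, -2.90789094e-04,
        3.89030538e-03,  1.45521039e-05]), 'tcp_pos': array([ 0.18034641, -0.59773617,  0.23041891]), 'tool_rot': array([ 9.89304877e-01,  1.45859161e-01,  3.68952312e-05, -9.82010878e-04]), 'force': array([-0.09267523, -0.17732391,  0.11074907]), 'ft_torque': array([ 0.01590054, -0.06611738,  0.0592802 ]), 'gripper_force': 0.0, 'finger_gap': 0.9977729089848516}
```

View pics/top0.png

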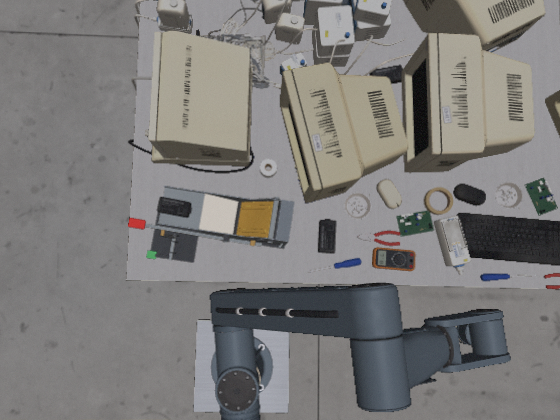

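View pics/side0.png

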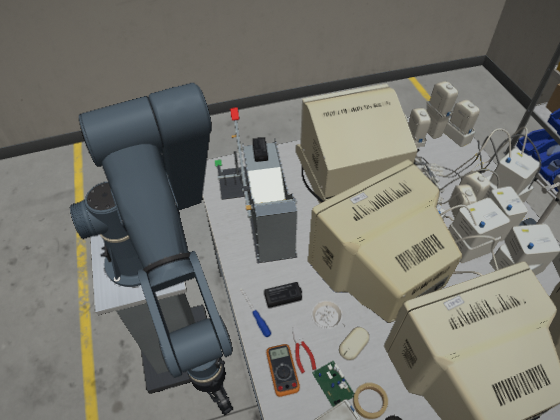

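The top view shows the box at (155–295, 185–247) with the pack near (174,207), the red pad at (137,223) and the green tab at (152,254). The side view shows red at (235,114), green at (219,163) and the pack at (260,148). Next I'll measure them.

```bash
cat > m.py <<'E'
from h import *
ims={n:cv2.imread(f'pics/{n}0.png') for n in('top','side')}
C={n:manip.camera_model(n) for n in ims}
roi={'top':(120,180,300,270),'side':(195,95,305,270)}
def blob(n,f):
    x0,y0,x1,y1=roi[n]; im=cv2.cvtColor(ims[n],cv2.COLOR_BGR2HSV)[y0:y1,x0:x1]
    m=f(im[...,0].astype(int),im[...,1].astype(int),im[...,2].astype(int)).astype(np.uint8)
    k,l,st,ce=cv2.connectedComponentsWithStats(m); i=1+np.argmax(st[1:,4])
    pts=np.argwhere(l==i)[:,::-1].astype(np.float32)
    r=cv2.minAreaRect(pts); return ce[i]+[x0,y0], st[i,4], cv2.boxPoints(r)+[x0,y0]
F={'red':lambda h,s,v:((h<8)|(h>172))&(s>150)&(v>90),'green':lambda h,s,v:(h>45)&(h<80)&(s>120)&(v>80),
'white':lambda h,s,v:(v>225)&(s<40),'yellow':lambda h,s,v:(h>12)&(h<30)&(s>120)&(v>80),'black':lambda h,s,v:(v<45)}
for k in F:
    o={n:blob(n,F[k]) for n in ims}
    for n in o: print(k,n,o[n][0].round(1),o[n][1],o[n][2].round(1).tolist())
    if k in('red','green'):
        P,e=tri(C['top'],o['top'][0],C['side'],o['side'][0]); print('  P',P.round(4),'err',e.round(4))
    if k=='white': print([onz(C['top'],*p,.155).round(3).tolist() for p in o['top'][2]])
    if k=='black': print([onz(C['top'],*p,.19).round(4).tolist() for p in [*o['top'][2],o['top'][0]]])
a=np.hstack([cv2.resize(ims['top'][180:270,125:300],None,fx=4,fy=4,interpolation=2)])
b=cv2.resize(ims['side'][100:270,200:310],None,fx=3,fy=3,interpolation=2)
cv2.imwrite('pics/c1.png',a); cv2.imwrite('pics/c2.png',b)
E
python3 m.py
```

```text
red top [136.3 223. ] 142 [[127.5, 225.8], [128.9, 217.3], [145.2, 220.0], [143.8, 228.5]]
red side [234.2 113.2] 88 [[229.7, 107.7], [236.8, 106.8], [238.4, 118.8], [231.2, 119.7]]
  P [0.4535 0.306  0.2875] err 0.0006
green top [151.1 254. ] 47 [[147.0, 251.0], [155.0, 251.0], [155.0, 257.0], [147.0, 257.0]]
green side [217.7 162.5] 28 [[215.0, 160.0], [220.0, 160.0], [220.0, 165.0], [215.0, 165.0]]
  P [0.3706 0.3096 0.0628] err 0.0002Traceback (most recent call last):
  File "m.py", line 14, in <module>
    o={n:blob(n,F[k]) for n in ims}
         ~~~~^^^^^^^^
  File "m.py", line 8, in blob
    k,l,st,ce=cv2.connectedComponentsWithStats(m); i=1+np.argmax(st[1:,4])
                                                       ~~~~~~~~~^^^^^^^^^^
    return _wrapfunc(a, 'argmax', axis=axis, out=out, **kwds)
    return bound(*args, **kwds)
ValueError: attempt to get argmax of an empty sequence
```

```bash
sed -i "s/(v>225)&(s<40)/(v>190)\&(s<60)/" m.py; python3 m.py
```

```text
red top [136.3 223. ] 142 [[127.5, 225.8], [128.9, 217.3], [145.2, 220.0], [143.8, 228.5]]
red side [234.2 113.2] 88 [[229.7, 107.7], [236.8, 106.8], [238.4, 118.8], [231.2, 119.7]]
  P [0.4535 0.306  0.2875] err 0.0006
green top [151.1 254. ] 47 [[147.0, 251.0], [155.0, 251.0], [155.0, 257.0], [147.0, 257.0]]
green side [217.7 162.5] 28 [[215.0, 160.0], [220.0, 160.0], [220.0, 165.0], [215.0, 165.0]]
  P [0.3706 0.3096 0.0628] err 0.0002
white top [217.9 214. ] 1066 [[199.5, 227.8], [204.8, 194.5], [236.9, 199.6], [231.5, 232.9]]
white side [266.  184.7] 1040 [[247.5, 170.8], [279.3, 166.2], [284.0, 199.1], [252.2, 203.7]]
[[0.454, 0.14, 0.155], [0.562, 0.126, 0.155], [0.548, 0.022, 0.155], [0.439, 0.037, 0.155]]
yellow top [254.6 218.4] 1095 [[236.3, 233.9], [241.9, 196.5], [272.7, 201.1], [267.1, 238.5]]
yellow side [248.4 207.4] 16 [[247.0, 205.0], [250.0, 205.0], [250.0, 209.0], [247.0, 209.0]]
black top [177.2 209. ] 213 [[158.0, 202.0], [190.0, 202.0], [190.0, 216.0], [158.0, 216.0]]
black side [200.2 161.3] 750 [[187.0, 203.1], [196.3, 122.4], [210.7, 124.1], [201.3, 204.7]]
[[0.5297, 0.2675, 0.19], [0.5318, 0.1676, 0.19], [0.4875, 0.166, 0.19], [0.4855, 0.2654, 0.19], [0.5087, 0.2068, 0.19]]
```

View pics/c1.png

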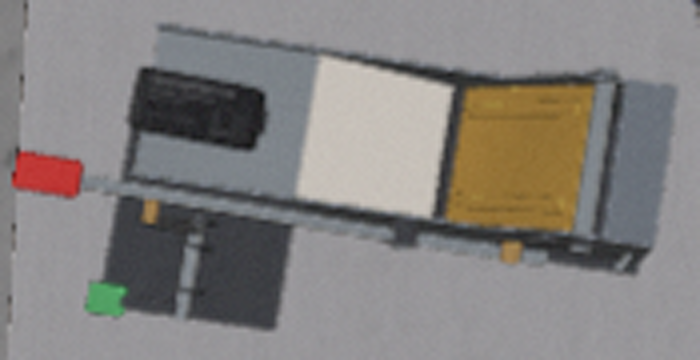

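View pics/c2.png

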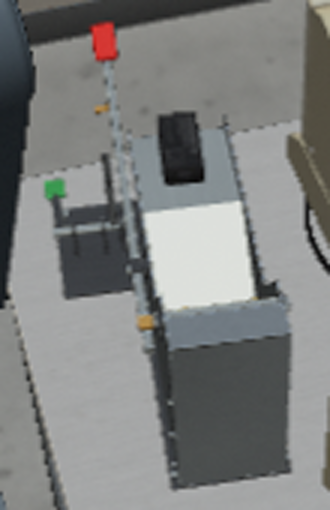

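The crops show the pack lying lengthwise along the tray, with its outer end at the tray's outer end. In c1 the pack covers (132–265, 68–150) and the sill edge runs (318,57)–(297,197). The lever's red pad is at (47,173) and the green tab at (106,299).

```bash
cat >> h.py <<'E'
YAW=0.13; BX=np.array([-np.sin(YAW),-np.cos(YAW)]); BY=np.array([np.cos(YAW),-np.sin(YAW)]); SILL=np.array([.508,.133])
def box(p): d=np.array(p[:2])-SILL; return np.r_[d@BX,d@BY,p[2]]
def world(b): return np.r_[SILL+b[0]*BX+b[1]*BY,b[2]]
def goto(P,pose=None):
    "shift in tool units to world point P, yaw units to align tool y with box y"
    s=manip.sense(); r=R.from_quat(s['tool_rot']); d=r.inv().apply(np.array(P)-s['tcp_pos'])/.03
    x=r.inv().apply(np.r_[-BX,0]); return d.round(2), round(np.degrees(np.arctan2(x[1],x[0]))/8,2)
E
python3 - <<'E'
from h import *
c=manip.camera_model('top')
def p(u,v,z): return onz(c,125+u/4,180+v/4,z)
for n,u,v,z in [('sillF',318,57,.16),('sillN',297,197,.16),('wallFar0',160,28,.178),('wallFar1',455,75,.178),('tray near outer',125,178,.178),('flapshaft side far',600,80,.24),
 ('packFL',140,68,.19),('packFR',265,92,.19),('packNLtop',133,120,.19),('packNRbot',250,150,.16),('pivot',403,235,.165)]:
    P=p(u,v,z); print(n,P.round(4),box(P).round(4))
for n,P in (('pad',[.4535,.306,.2875]),('tab',[.3706,.3096,.0628])): print(n,box(P).round(4))
print('mon',onz(c,313,198,.3).round(3), onz(c,285,150,.4).round(3))
for w in ([.42,-.25,.40],[.45,.1,.42]): print(goto(w))
E
```

```text
sillF [0.5622 0.1267 0.16  ] [-0.0008  0.0545  0.16  ]
sillN [0.4488 0.1395 0.16  ] [ 0.0012 -0.0595  0.16  ]
wallFar0 [0.58   0.2502 0.178 ] [-0.1256  0.0562  0.178 ]
wallFar1 [0.5472 0.0153 0.178 ] [0.1116 0.0541 0.178 ]
tray near outer [0.4598 0.2722 0.178 ] [-0.1318 -0.0658  0.178 ]
flapshaft side far [ 0.5364 -0.0988  0.24  ] [0.2262 0.0582 0.24  ]
packFL [0.5458 0.262  0.19  ] [-0.1328  0.0207  0.19  ]
packFR [0.5287 0.1636 0.19  ] [-0.033   0.0166  0.19  ]
packNLtop [0.5045 0.2655 0.19  ] [-0.131  -0.0207  0.19  ]
packNRbot [0.4858 0.1782 0.16  ] [-0.042  -0.0279  0.16  ]
pivot [0.4197 0.0539 0.165 ] [ 0.0899 -0.0773  0.165 ]
pad [-0.1645 -0.0765  0.2875]
tab [-0.1573 -0.1591  0.0628]
mon [ 0.536 -0.209  0.3  ] [ 0.653 -0.12   0.4  ]
(array([11.  , -8.8 , -5.63]), np.float64(-8.22))
(array([ 15.32, -19.69,  -6.28]), np.float64(-8.22))
```

>>> drive_tool --motion '[[[0,2,-1.5,-3,-1],[0,4,-3,-5.6,-2],[0,5,-4,-5.6,-3],[0,6.5,-5,-5.6,-4],[0,8,-6.5,-5.6,-5],[0,9,-7.5,-5.6,-6],[0,10.5,-8.5,-5.6,-7],[0,11,-8.8,-5.6,-8.2],[0,11,-8.8,-5.6,-8.2],[0,11,-8.8,-5.6,-8.2]]]'

```text
t: 1.1
tcp_pos: [0.4214, -0.2469, 0.3996]
tool_rot: [0.751, 0.66, 0.001, -0.0]
force: [0.6, -1.3, -0.3]
finger_gap: 0.004
gripper_force: 0.0
```

Run:
```python
from h import *
print(manip.sense()['tcp_pos'],manip.sense()['t'])
print(goto(world([-.164,-.0765,.40])))
```

```text
[ 0.42144994 -0.24689895  0.39964072] 1.1
(array([ 1.84e+01, -1.32e+00,  1.00e-02]), np.float64(0.0))
```

>>> drive_tool --motion '[[[0,1.6,-0.1,0,0],[0,3.2,-0.2,0,0],[0,4.8,-0.4,0,0],[0,6.4,-0.5,0,0],[0,8,-0.6,0,0],[0,9.6,-0.7,0,0],[0,11.2,-0.8,0,0],[0,12.8,-1,0,0],[0,14.4,-1.1,0,0],[0,16,-1.2,0,0]]]'

```text
t: 2.1
tcp_pos: [0.4475, 0.2321, 0.3991]
tool_rot: [0.752, 0.659, -0.0, 0.0]
force: [0.1, -0.2, -0.7]
finger_gap: -0.003
gripper_force: 0.0
```

>>> drive_tool --motion '[[[0,1.4,-0.1,0,0],[0,2.4,-0.1,0,0],[0,2.4,-0.1,1,0],[0,2.4,-0.1,2,0],[0,2.4,-0.1,2.6,0],[0,2.4,-0.1,2.6,0],[0,2.4,-0.1,2.6,0]]]'

```text
t: 2.8
tcp_pos: [0.4549, 0.302, 0.3214]
tool_rot: [0.753, 0.659, -0.0, -0.0]
force: [0.3, 0.7, -0.2]
finger_gap: 0.001
gripper_force: 0.0
```

```bash
cat > st.py <<'E'
from h import *
s=manip.sense(); im=manip.snapshot('side'); b=manip.snapshot('top'); w=manip.snapshot('wrist')
import sys
n=sys.argv[1]
a=np.hstack([cv2.resize(im[90:270,190:310],(400,600),interpolation=2),cv2.resize(b[180:270,120:300],(400,200),interpolation=2).repeat(1,0) if 0 else cv2.resize(np.vstack([cv2.resize(b[175:275,115:305],(560,295)),w]),(400,600))])
cv2.imwrite(f'pics/{n}.png',a[:,:,::-1]); print(s['t'],s['tcp_pos'].round(4),box(s['tcp_pos']).round(4),s['force'].round(1))
E
python3 st.py s1
```

```text
2.8 [0.4549 0.302  0.3214] [-0.1606 -0.0746  0.3214] [ 0.3  0.7 -0.2]
```

View pics/s1.png

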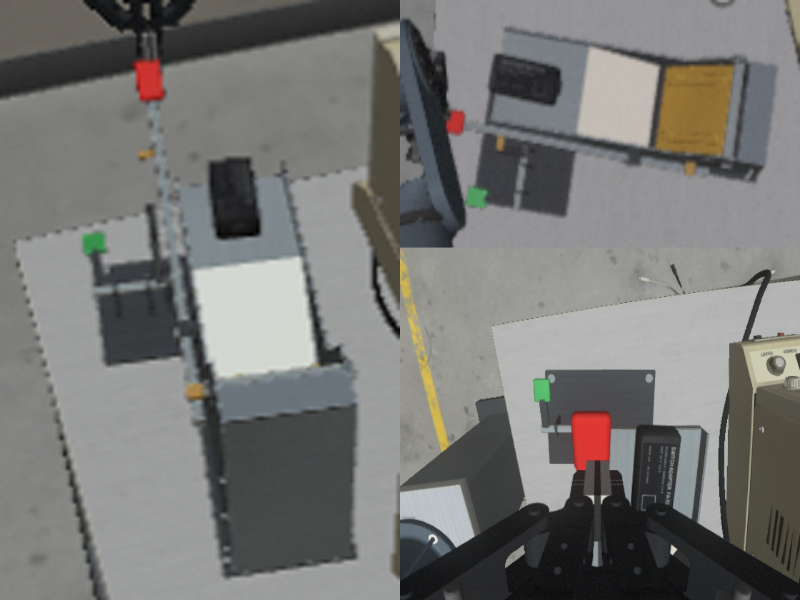

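The fingertips are over the red pad, which shows at (148,80) in the left panel. Now I'll press along its arc.

>>> drive_tool --motion '[[[0,0.1,-0.05,0.5,0],[0,0.2,-0.05,1,0],[0,0.35,-0.05,1.4,0],[0,0.5,-0.05,1.75,0],[0,0.65,-0.05,2.1,0],[0,0.8,-0.05,2.45,0],[0,0.9,-0.05,2.8,0],[0,1,-0.05,3.1,0],[0,1.05,-0.05,3.45,0],[0,1.1,-0.05,3.8,0]]]'

```text
t: 3.95
tcp_pos: [0.4587, 0.335, 0.209]
tool_rot: [0.753, 0.658, 0.001, 0.001]
force: [-1.9, -1.8, 5.2]
finger_gap: -0.001
gripper_force: 2.7
```

>>> drive_tool --motion '[[[0,0.05,0,0.35,0],[0,0.1,0,0.7,0],[0,0.1,0,1.05,0],[0,0.1,0,1.4,0],[0,0.1,0,1.75,0],[0,0.05,0,2.1,0],[0,0,0,2.45,0],[0,-0.05,0,2.8,0],[0,-0.1,0,3.05,0],[0,-0.1,0,3.3,0]]]'

```text
t: 4.95
tcp_pos: [0.4584, 0.333, 0.1095]
tool_rot: [0.753, 0.658, 0.002, 0.0]
force: [-2.1, -2.6, 8.3]
finger_gap: 0.0
gripper_force: 3.5
```

```bash
python3 st.py s2
```

```text
4.95 [0.4584 0.333  0.1095] [-0.1918 -0.0751  0.1095] [-2.1 -2.6  8.3]
```

View pics/s2.png

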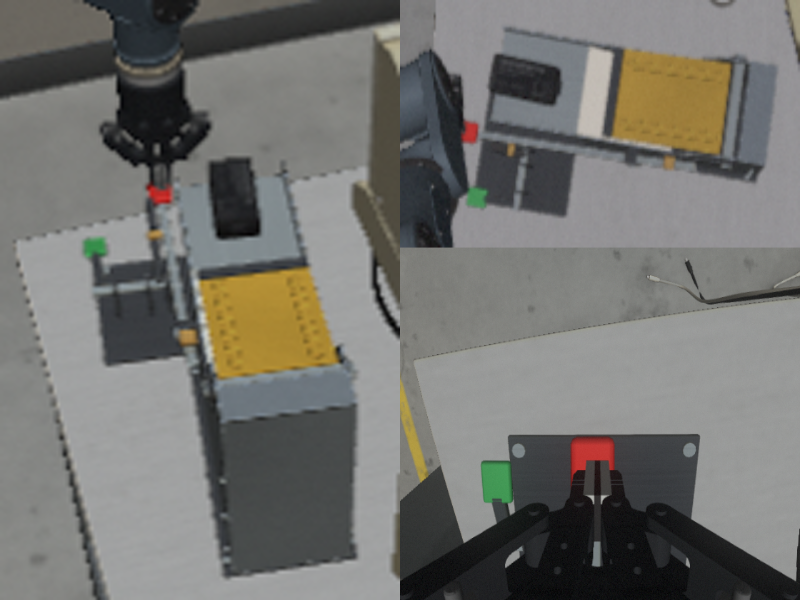

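The pad is nearly down and the flap is open. I'll finish the stroke to a TCP height of about 0.093.

>>> drive_tool --motion '[[[0,-0.05,0,0.2,0],[0,-0.1,0,0.4,0],[0,-0.1,0,0.5,0],[0,-0.1,0,0.57,0],[0,-0.1,0,0.57,0]]]'

```text
t: 5.6
tcp_pos: [0.4579, 0.3289, 0.0923]
tool_rot: [0.753, 0.659, 0.001, 0.001]
force: [0.2, -1.9, 6.7]
finger_gap: -0.001
gripper_force: 3.2
```

>>> drive_tool --motion '[[[0,0,0,-0.3,0],[0,0.1,0,-0.7,0],[0,0.3,0,-1.5,0],[0,0.5,0,-2.5,0],[0,0.7,0,-3.5,0],[0,0.7,0,-4.2,0],[0,0.7,0,-4.2,0]]]'

```text
t: 6.3
tcp_pos: [0.4612, 0.3507, 0.2211]
tool_rot: [0.752, 0.659, 0.003, 0.001]
force: [-0.2, 1.0, -0.7]
finger_gap: -0.003
gripper_force: 0.0
```

```bash
python3 st.py s3
python3 - <<'E'
from h import *
print(goto(world([-.172,-.003,.26])))
E
```

```text
6.3 [0.4612 0.3507 0.2211] [-0.2098 -0.0746  0.2211] [-0.2  1.  -0.7]
(array([-1.19,  2.47, -1.45]), np.float64(-0.02))
```

View pics/s3.png

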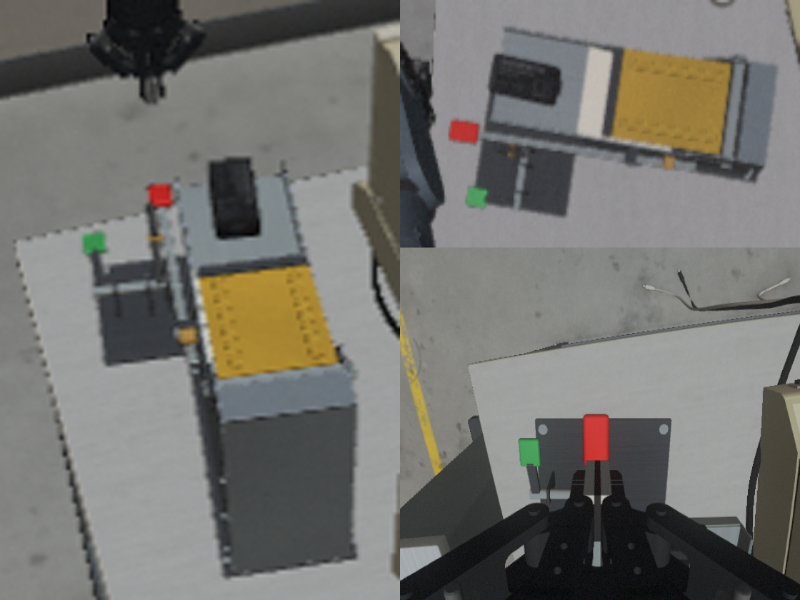

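The lever stays caught with the fingers off: red pad low at (160,195), flap open. Next I'll go behind the pack's outer end and lower.

>>> drive_tool --motion '[[[14,0,1,0,0],[14,-0.6,2,0,0],[14,-1.1,2.5,0,0],[14,-1.1,2.5,0,0],[14,-1.1,2.5,0.8,0],[14,-1.1,2.5,1.6,0],[14,-1.1,2.5,1.6,0],[14,-1.1,2.5,1.6,0]]]'

```text
t: 7.25
tcp_pos: [0.5284, 0.3072, 0.1683]
tool_rot: [0.752, 0.659, -0.001, -0.001]
force: [-0.2, -0.7, -0.6]
finger_gap: 0.162
gripper_force: 0.0
```

>>> drive_tool --motion '[[[14,-0.4,0,0,0],[14,-0.8,0,0,0],[14,-1.1,0,0,0],[14,-1.4,0,0,0],[14,-1.7,0,0,0],[14,-2,0,0,0],[14,-2,0,0,0]]]'

```text
t: 7.95
tcp_pos: [0.5212, 0.2459, 0.1692]
tool_rot: [0.753, 0.658, -0.001, 0.0]
force: [-1.0, 0.4, -0.4]
finger_gap: 0.165
gripper_force: 0.0
```

```bash
python3 st.py s4
```

```text
7.95 [0.5212 0.2459 0.1692] [-0.1136 -0.0016  0.1692] [-1.   0.4 -0.4]
```

View pics/s4.png

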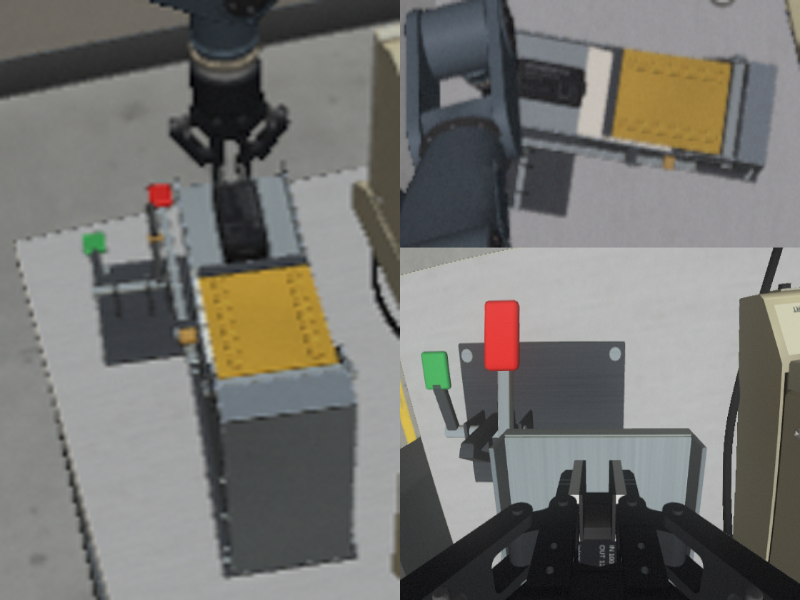

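The pack is moving straight, so I'll keep pushing. The fingers need about 60 mm more.

>>> drive_tool --motion '[[[14,-0.3,0,0,0],[14,-0.6,0,0,0],[14,-0.9,0,0,0],[14,-1.2,0,0,0],[14,-1.5,0,0,0],[14,-1.7,0,0,0],[14,-1.9,0,0,0],[14,-2.1,0,0,0],[14,-2.1,0,0,0],[14,-2.1,0,0,0]]]'

```text
t: 9.1
tcp_pos: [0.513, 0.1847, 0.1691]
tool_rot: [0.753, 0.659, -0.0, 0.0]
force: [-0.4, 0.6, -0.5]
finger_gap: 0.167
gripper_force: 0.0
```

```bash
python3 st.py s5
```

```text
9.1 [0.513  0.1847 0.1691] [-0.0519 -0.0017  0.1691] [-0.4  0.6 -0.5]
```

View pics/s5.png

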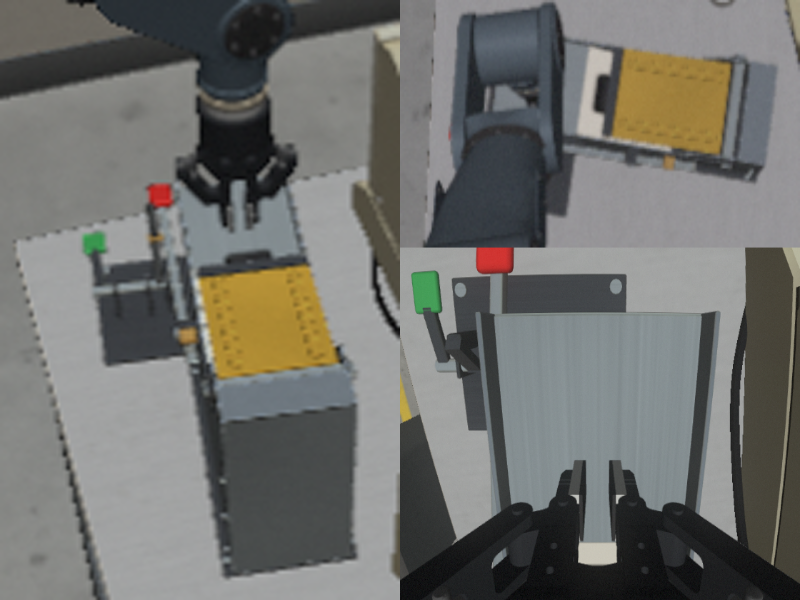

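The pack has tipped and is sliding under the flap, with its tail at about (600,92). I'll back off, then go over the tab.

>>> drive_tool --motion '[[[0,0.5,0,-0.5,0],[0,1.5,0,-1,0],[0,2.5,0,-1,0],[0,3.5,0,-1,0],[0,3.7,-1,-1,0],[0,3.7,-2.5,-1,0],[0,3.7,-4,-1,0],[0,3.7,-5.4,-1,0],[0,3.7,-5.4,-1,0],[0,3.7,-5.4,-1,0]]]'

```text
t: 10.25
tcp_pos: [0.367, 0.3171, 0.1995]
tool_rot: [0.752, 0.659, 0.0, 0.0]
force: [1.0, 0.1, 0.8]
finger_gap: 0.0
gripper_force: 0.0
```

Run:
```python
from h import *
s=manip.sense(); print(s['t'],box(s['tcp_pos']).round(4))
# dark pixels on ramp strip between sill and flap edge (box x 0..35 mm)
for n in('top','side'):
    im=manip.snapshot(n); c=manip.camera_model(n)
    q=np.int32([proj(c,world(b)) for b in ([.003,-.04,.158],[.003,.045,.158],[.03,.045,.14],[.03,-.04,.14])])
    m=np.zeros(im.shape[:2],np.uint8); cv2.fillConvexPoly(m,q,1); v=im.max(2)[m>0]; print(n,len(v),np.percentile(v,[5,50,95]),(v<60).sum())
    if n=='top':
        a=cv2.resize(im[180:270,120:300],(700,350),interpolation=2)
w=manip.snapshot('wrist'); cv2.imwrite('pics/w6.png',w[:,:,::-1]); cv2.imwrite('pics/s6.png',a[:,:,::-1])
h=cv2.cvtColor(w,cv2.COLOR_RGB2HSV); m=(h[...,0]>45)&(h[...,0]<80)&(h[...,1]>120)&(h[...,2]>80)
c=manip.camera_model('wrist')
ys,xs=np.nonzero(m); r=cv2.minAreaRect(np.c_[xs,ys].astype(np.float32)); print(m.sum(),r)
P=onz(c,*r[0],.066); print('tab',P.round(4),box(P).round(4),[box(onz(c,*p,.066))[:2].round(3) for p in cv2.boxPoints(r)]); P[2]=.085; print(goto(P))
```

```text
10.25 [-0.1643 -0.1637  0.1995]
top 281 [188. 192. 194.] 0
side 253 [ 58.2 173.  178. ] 14
1104 ((276.5, 202.0), (36.0, 31.0), 90.0)
tab [0.3696 0.3115 0.066 ] [-0.1591 -0.1603  0.066 ] [array([-0.174, -0.172]), array([-0.174, -0.148]), array([-0.144, -0.148]), array([-0.144, -0.173])]
(array([-0.18,  0.03,  3.82]), np.float64(-0.03))
```

The ramp is clear, so the pack is in. The tab lies under the tool, at box (-0.159,-0.160). Pressing it.

>>> drive_tool --motion '[[[0,-0.1,0,1.5,0],[0,-0.1,0,3,0],[0,-0.1,0,4,0],[0,-0.1,0,4.3,0],[0,-0.1,0,4.5,0],[0,-0.1,0,4.65,0],[0,-0.1,0,4.8,0],[0,-0.1,0,4.9,0],[0,-0.1,0,4.9,0],[0,-0.1,0,4.9,0]]]'

```text
t: 11.4
tcp_pos: [0.3687, 0.3148, 0.0531]
tool_rot: [0.753, 0.658, 0.002, 0.0]
force: [0.5, 5.2, 3.1]
finger_gap: -0.0
gripper_force: 2.6
```

```bash
cat > lv.py <<'E'
from h import *
import sys
s=manip.sense(); print(s['t'],box(s['tcp_pos']).round(4),s['force'].round(1))
o={}; C={}
for n in('top','side'):
    im=manip.snapshot(n); C[n]=manip.camera_model(n); h=cv2.cvtColor(im,cv2.COLOR_RGB2HSV)
    cv2.imwrite(f'pics/{n}_{sys.argv[1]}.png',im[:,:,::-1])
    m=(((h[...,0]<8)|(h[...,0]>172))&(h[...,1]>150)&(h[...,2]>90)).astype(np.uint8)
    x0,y0,x1,y1=(120,180,300,270) if n=='top' else (195,95,305,270)
    k=np.zeros_like(m);k[y0:y1,x0:x1]=1;m*=k
    ys,xs=np.nonzero(m); o[n]=(xs.mean(),ys.mean()) if len(xs) else None
    ye=((h[...,0]>12)&(h[...,0]<30)&(h[...,1]>120)&(h[...,2]>80)&(k>0)).sum(); print(n,o[n],len(xs),'yellow',ye)
if all(o.values()): P,e=tri(C['top'],o['top'],C['side'],o['side']); print('pad',box(P).round(4),e.round(4))
E
python3 lv.py a
```

```text
11.4 [-0.1623 -0.1617  0.0531] [0.5 5.2 3.1]
top (np.float64(135.431654676259), np.float64(223.13669064748203)) 139 yellow 1252
side (np.float64(234.17241379310346), np.float64(113.29885057471265)) 87 yellow 20
pad [-0.1677 -0.0768  0.2846] 0.0013
```

The hook has let go: the lever is up and the flap nearly shut. Retracting.

>>> drive_tool --motion '[[[0,0,0,-0.3,0],[0,0,-0.1,-0.8,0],[0,0,-0.3,-2,0],[0,0,-0.4,-3.5,0],[0,0,-0.4,-5,0],[0,0,-0.4,-6,0],[0,0,-0.4,-6,0],[0,0,-0.4,-6,0],[0,0,-0.4,-6,0],[0,0,-0.4,-6,0]]]'

```text
t: 12.5
tcp_pos: [0.3538, 0.3144, 0.2305]
tool_rot: [0.753, 0.658, -0.002, -0.0]
force: [0.4, -0.7, 0.1]
finger_gap: 0.002
gripper_force: 0.0
```

```bash
python3 lv.py b
```

```text
12.5 [-0.1599 -0.1764  0.2305] [ 0.4 -0.7  0.1]
top (np.float64(136.29577464788733), np.float64(222.98591549295776)) 142 yellow 1117
side (np.float64(234.1818181818182), np.float64(113.22727272727273)) 88 yellow 22
pad [-0.1645 -0.0765  0.2875] 0.0006
```

View pics/side_b.png

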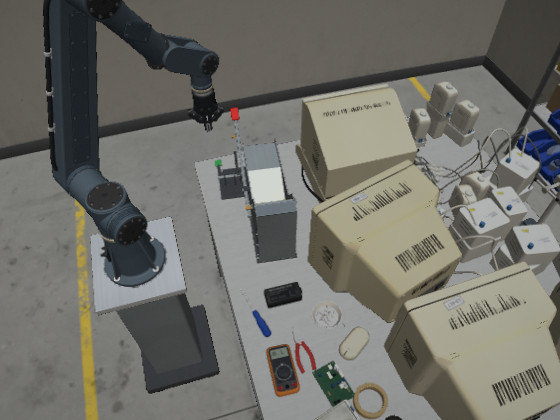

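The lever's red pad is back at its rest position, (234,113). The flap is shut, the tray is empty, the bystanders are where they were and the gripper is clear.

```bash
python3 -c "
from station import manip
print(manip.sign_off())"
```

```text
the job is handed in; nothing more can be done
None
```

I handed in the job at about 12.6 s: the pack slid into the box, the hook let go and the flap fell shut, with no bystander visibly moved; the shut flap hides the pack, so I judged it in the box by the empty tray and ramp.

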